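Gather the nuts at the lip end, then open the parts box

ROBOT

A 6-joint arm with a two-finger parallel gripper is mounted at the origin on a cart in front of the work surface, level with it; the furniture and walls round the work are solid. World frame = base frame: x ahead of the robot, y to its left, z up, the work surface at z = 0. Lengths are in m, angles in rad, forces in N, time in s.
With the tool pointing down it reaches from about 0.275 to 0.75 m from the base axis. Payload 10.2 kg.
Tool frame: the origin (TCP) lies at the very end of the fingers, on their centre line; the grasp point (between the pads) lies 19 mm behind it; z points along the fingers, y is the line along which they close (so a half turn about z gives the same grasp; the last joint's range is limited). The gripper opens to 88 mm and grips with 3 to 60 N. Pads are 18 mm wide; open, the fingers measure 123 mm over their backs; the gripper's body (75 mm by 187 mm) begins 45 mm behind the grasp point.
Start: joints at [1.119, 0.313, 1.498, -0, 1.331, -0.223], TCP at [0.119, 0.511, 0.202] pointing down, gripper open.
Joint ranges: [-2.94, 2.94], [-0.97, 2.17], [0.19, 2.56], [-1.23, 4.37], [0.02, 3.11], [-2.88, 2.88]. Speed limits (rad/s): [2.39, 2.39, 3.01, 3.14, 3.14, 3.14].

INTERFACE

Orientations are given as a unit quaternion [x, y, z, w].
In Python, from workcell import robot gives the robot as it stands.
- The arm moves only by the tool drive_tool, never from a script. Its arguments are lists of equal length, an entry for each row: "translation": the shift along the tool's x, y, z in m, a list of three; "roll": the turn about the tool's z in degrees; "grip": the closure, from 0 (fully open) to 1 (shut). In form: {"translation": [[dx, dy, dz], ...], "roll": [roll, ...], "grip": [grip, ...]}. A call has 1 to 10 rows; each row is the pose to reach, as a shift and turn from the pose commanded when the call began, along the tool's axes at that moment; what a row does not reach only later rows make up. A row lasts 1/8 s, in which the tool goes at most 62.5 mm and 10.7 degrees, less where a joint would pass 70% of its speed; a pose out of reach is approached as far as the arm can. A call with a gripper value outside its range is refused whole. The fingers move at their own pace and stop on an object; "force" is the grip in N (left out, the last holds). Time passes only in rows, so rows that repeat a pose let the fingers close. It gives the time, the measured TCP pose, the force, the opening and the grip force at its end, in the units of the state.
- robot.read_state(): the state, without advancing time (a new reading comes with each control period).
- robot.grab_frame(name): name is "scene" or "top" or "wrist"; returns the picture (384x512x3 uint8, red, green, blue); there is no depth.
- robot.calibration(name): a dict with "fx", "fy", "cx", "cy" (pixels), "k1" (the pictures are not rectified: a ray, as slopes to the right and down, at radius r is drawn at 1 + k1 r^2 times it, then the intrinsics apply), "camera_from_world" (4x4, takes a point from world to camera coordinates). Camera axes: x right, y down, z forward; pixel columns grow to the right and rows downward; lengths in m; the calibration is good to about 2 mm. A picture is of the moment at which its call begins: read the wrist's pose just before it. calibration takes no time and is no camera call; for the wrist camera it gives the pose at the moment of the call.
- robot.sign_off(): hands the job in; it is judged then, once.
Trained networks look in the newest picture that a camera, given by its name, has taken for a name from the list of things; names that differ only in an ending like _2 or _b are one class to them, and where a whole thing is asked for, a point or a joint stands for the part that bears it (a point fixed in the world has none). Each returns a list of dicts, best first, with "p" (0 to 1); they miss things now and then, are a little off and sometimes report something else, mostly with a low value. They report only what shows in the picture. A call takes as long as a camera call. They do not tell look-alikes from the thing itself.
- robot.masks_of(camera, name): "mask" (384x512 bool, what is visible of it).
- robot.mark_of(camera, name): "position" ([x, y, z] in m, in world coordinates, good to about 4 mm: a listed point, or the origin of a listed thing).
The state is a dict: "clock": time; "joint_positions": joint angles; "qvel": joint speeds; "tau": joint torques, N m; "tcp_pos": TCP position; "tool_rot": TCP orientation; "ft_force": force on the tool from outside, world axes, zero at the start; "torque": the same for the moment, N m; "grip_width": opening from 0.0 (shut) to 1.0 (fully open); "grip_force": force on a finger pad.
Only numpy, scipy, OpenCV 4.12 (cv2) and the standard library are available. Lean on these libraries where they do the work, as an engineer would, in place of code of your own. Each camera call takes 0.05 s, during which the arm holds its last target. There are 200 camera calls.

TASK

Pick up the long grey parts box with its loose clear lid on and tilt it, lip end down, so that both nuts inside slide to the end with the thumb lip, then stand it flat on the bench again. Keep the lid on until then; afterwards lift the lid off by its black bar and lay it flat, bar up, on the bench beside the box, with the nuts still gathered at the lip end.

Things in the scene. Friction and masses are not known exactly. Their poses are not given: they have to be found in the camera images.
- parts_box: Long grey plastic box, 150 x 66 x 32 mm (x, y, z), walls and floor 4 mm, about 0.3 kg, standing on the bench. Origin: centre of its underside. A flat thumb lip sticks out 29 mm from the rim of its -x end, which starts pointing anywhere from left through toward the robot to right. Hold it across its long sides (66 mm) at mid-length. Bench clear round it for x 0.36 to 0.66, y -0.30 to 0.30 m.
- lid: Clear lid, 144 x 60 x 3 mm plate loose on the box's rim, 0.06 kg; a 5 mm rim under it sits inside the walls with 2 mm play, so it stays on when tipped up to 45 degrees. In its middle a black bar grip 44 mm long (x), 12 mm wide (y), top 19.5 mm above the plate's underside. Origin: middle of that underside, 32 mm above the box's when on, 5 mm above the bench when laid there. Axes as the box's.
- nut_a: Steel hexagon nut, 24 mm across flats, 13 mm high, flat on the box floor, seen through the lid. Origin: centre of its underside. Oiled: it slides when the floor slopes more than about 17 degrees and stays put on a level floor; 30 to 35 degrees for a second brings it to the low end.
- nut_b: The second nut, the same as nut_a, lying beside it in the box.
Mind the look-alikes: they are no part of the job. Leave any blue or pink look-alike of the parts_box alone.

How it is judged:
On the way, in this order (a step that is already met when the one before it is completed fails the run):
1. the box is tilted by more than 12 degrees with its lid on (x of lid in the frame of parts_box between -0.015 and 0.015 m and y of lid in the frame of parts_box between -0.015 and 0.015 m and z of lid in the frame of parts_box between 0.022 and 0.044 m and angle between parts_box's own z axis and vertical above 0.21 rad), for 0.2 s.
2. the box stands flat on the bench, lid still on, both nuts at the lip end (x of lid in the frame of parts_box between -0.015 and 0.015 m and y of lid in the frame of parts_box between -0.015 and 0.015 m and z of lid in the frame of parts_box between 0.022 and 0.044 m and x of nut_a in the frame of parts_box between -0.073 and -0.02 m and y of nut_a in the frame of parts_box between -0.031 and 0.031 m and z of nut_a in the frame of parts_box between 0 and 0.025 m and x of nut_b in the frame of parts_box between -0.073 and -0.02 m and y of nut_b in the frame of parts_box between -0.031 and 0.031 m and z of nut_b in the frame of parts_box between 0 and 0.025 m and height (world z) of parts_box below 0.008 m and angle between parts_box's own z axis and vertical below 0.12 rad), for 0.2 s.
At the end, for the whole second after the job is handed in: The box stands flat on the bench (underside within 8 mm of it, tilt under 7 degrees), the centres of both nuts lie in it within about 50 mm of the inside of the lip-end wall, and the lid lies flat on the bench, bar up (plate underside within 12 mm of the bench, tilt under 10 degrees); all at rest (x of nut_a in the frame of parts_box between -0.073 and -0.02 m and y of nut_a in the frame of parts_box between -0.031 and 0.031 m and z of nut_a in the frame of parts_box between 0 and 0.025 m and x of nut_b in the frame of parts_box between -0.073 and -0.02 m and y of nut_b in the frame of parts_box between -0.031 and 0.031 m and z of nut_b in the frame of parts_box between 0 and 0.025 m and height (world z) of parts_box below 0.008 m and angle between parts_box's own z axis and vertical below 0.12 rad and height (world z) of lid between 0 and 0.012 m and angle between lid's own z axis and vertical below 0.17 rad and linear speed of each of parts_box, lid below 0.02 m/s); the robot touches nothing.
It fails at once if the lid is off the box (more than about 12 mm out of place) while a nut is not at the lip end or the box is tilted or off the bench (not (x of lid in the frame of parts_box between -0.015 and 0.015 m and y of lid in the frame of parts_box between -0.015 and 0.015 m and z of lid in the frame of parts_box between 0.022 and 0.044 m) and (not (x of nut_a in the frame of parts_box between -0.073 and -0.02 m and y of nut_a in the frame of parts_box between -0.031 and 0.031 m and z of nut_a in the frame of parts_box between 0 and 0.025 m and x of nut_b in the frame of parts_box between -0.073 and -0.02 m and y of nut_b in the frame of parts_box between -0.031 and 0.031 m and z of nut_b in the frame of parts_box between 0 and 0.025 m) or not (height (world z) of parts_box below 0.008 m and angle between parts_box's own z axis and vertical below 0.12 rad))).
It also fails if it takes over 58 s, if anything falls off the work surface, if the arm or the gripper's body presses on something with over 40 N, if the wrist force passes 120 N, or if a joint passes its speed limit or range.

## Working session

There is one attempt and no reset: what is moved stays moved. The work goes in short steps, Python scripts to look and compute and a tool call to move; the robot and the scene stay as the last step left them, time stands still between calls to the robot, and variables do not carry over. Pictures are saved under pics/ and viewed, at most 10 in all, crops included, and the job is handed in when it is done.

Besides the shell and the picture viewer there is one more tool, called after "Request:" by a JSON object that holds its "op" and its "data". drive_tool: Moves the arm, as the interface text tells. Its arguments: {"type":"object","properties":{"translation":{"type":"array","items":{"type":"array","items":{"type":"number"}}},"roll":{"type":"array","items":{"type":"number"}},"grip":{"type":"array","items":{"type":"number"}},"force":{"type":"number"}},"required":["translation","roll","grip"]}

```bash
mkdir -p pics; cat > h.py <<'E'
import numpy as np, cv2
from workcell import robot
def ray(cam,uv,z,c=None):
    c=c or robot.calibration(cam); p=(np.array(uv,float)-[c["cx"],c["cy"]])/[c["fx"],c["fy"]]
    q=p.copy()
    for _ in range(20): q=p/(1+c["k1"]*(q@q))
    T=np.linalg.inv(np.array(c["camera_from_world"])); d=T[:3,:3]@np.r_[q,1]; o=T[:3,3]
    return o+d*(z-o[2])/d[2]
def save(cam,name):
    im=robot.grab_frame(cam); cv2.imwrite(f"pics/{name}.png",cv2.cvtColor(np.asarray(im),cv2.COLOR_RGB2BGR)); return im
def rect(cam,mask,z):
    cs,_=cv2.findContours(mask.astype(np.uint8),cv2.RETR_EXTERNAL,cv2.CHAIN_APPROX_NONE)
    c=max(cs,key=cv2.contourArea)[:,0]; cal=robot.calibration(cam)
    P=np.array([ray(cam,u,z,cal)[:2] for u in c],np.float32)*1000
    return cv2.minAreaRect(P)
E
python3 - <<'E'
from h import *
a=save("top","t0")
for n in ["parts_box","lid","nut_a"]:
    print(n,[(np.round(d["position"],3).tolist(),round(d["p"],2)) for d in robot.mark_of("top",n)])
    for m in robot.masks_of("top",n):
        ys,xs=np.nonzero(m["mask"]); print("  mask",round(m["p"],2),xs.mean().round(),ys.mean().round(),len(xs),a[m["mask"]].mean(0).round(), rect("top",m["mask"],{"parts_box":.032,"lid":.035,"nut_a":.017}[n]))
b=save("scene","s0")
s=robot.read_state(); print(s)
cv2.imwrite("pics/a0.png",cv2.resize(cv2.cvtColor(np.vstack([a,b]),cv2.COLOR_RGB2BGR),(400,600)))
E
```

```text
parts_box [([0.56, -0.257, 0.0], 0.87), ([0.504, 0.019, 0.002], 0.68), ([0.501, 0.019, 0.03], 0.22)]
  mask 0.92 358.0 185.0 1990 [ 64.  80. 125.] ((557.4481811523438, -244.3134765625), (178.68382263183594, 73.0202865600586), 82.06533813476562)
  mask 0.91 223.0 233.0 182 [121. 116. 110.] ((437.0546875, 77.94493103027344), (34.774749755859375, 29.46880531311035), 46.00185012817383)
  mask 0.58 151.0 235.0 2005 [158. 116. 125.] ((429.72161865234375, 235.24920654296875), (176.7947998046875, 71.11125946044922), 62.345550537109375)
lid [([0.501, 0.018, 0.033], 0.78)]
  mask 0.74 246.0 208.0 1540 [110. 106. 103.] ((501.2642517089844, 18.047119140625), (58.581626892089844, 142.94113159179688), 45.74447250366211)
nut_a []
{'clock': 0.4, 'joint_positions': array([ 1.11857449e+00,  3.13007159e-01,  1.49777660e+00,  3.05147529e-06,
        1.33098993e+00, -2.23374042e-01]), 'qvel': array([ 5.30378407e-04,  1.16523795e-04, -2.17350003e-05, -1.60897245e-03,
       -7.34790299e-04, -1.47500224e-03]), 'tau': array([-6.86871317e-04, -4.01777279e+01, -2.52193898e+01,  6.94559910e-02,
        3.25022615e-02, -3.65129529e-05]), 'tcp_pos': array([0.11908678, 0.51129216, 0.20143645]), 'tool_rot': array([ 1.14174731e-01,  9.93460680e-01, -8.49142795e-05, -3.13979078e-05]), 'ft_force': array([-0.04383711, -0.66682612,  0.90942295]), 'torque': array([ 0.00684696, -0.00046294,  0.08617084]), 'grip_force': 0.0, 'grip_width': 1.0035933618077333}
```

View pics/t0.png

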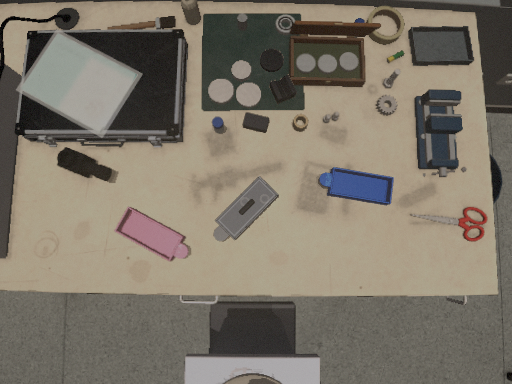

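The top picture shows the grey box at about (247,208), with its lip at (222,234), pointing towards the robot and to the left. The pink (152,235) and blue (358,185) boxes are decoys. The tool can only shift and roll, so I'll grip lightly near the +x end and lift. The box will then pivot on its lip-end bottom edge.

Request:
{"op": "drive_tool", "data": {"translation": [[-0.06,-0.045,0],[-0.12,-0.09,0],[-0.18,-0.14,0],[-0.23,-0.18,0],[-0.29,-0.23,0],[-0.34,-0.27,0],[-0.4,-0.315,0],[-0.45,-0.355,0],[-0.5,-0.395,0],[-0.528,-0.418,0]], "roll": [3,6,9,12,16,20,24,28,31.2,31.2], "grip": [0,0,0,0,0,0,0,0,0,0]}}

```text
clock: 1.65
tcp_pos: [0.5096, 0.0206, 0.2017]
tool_rot: [0.378, 0.926, 0.0, 0.0]
ft_force: [0.8, 0.4, -0.0]
grip_width: 1.002
grip_force: 0.0
```

```bash
python3 - <<'E'
from h import *
a=save("wrist","w1")
for n in ["parts_box","lid","nut_a"]:
    print(n,[(np.round(d["position"],3).tolist(),round(d["p"],2)) for d in robot.mark_of("wrist",n)])
    for m in robot.masks_of("wrist",n):
        print("  mask",round(m["p"],2),rect("wrist",m["mask"],{"parts_box":.032,"lid":.035,"nut_a":.024}[n]))
s=robot.read_state(); print(s["tcp_pos"],s["tool_rot"],s["clock"])
E
```

```text
parts_box [([0.553, -0.261, -0.0], 0.74)]
  mask 0.87 ((440.9452209472656, 75.19265747070312), (65.27883911132812, 42.66840362548828), 50.04512405395508)
  mask 0.85 ((563.242431640625, -247.87298583984375), (135.5106201171875, 53.36386489868164), 82.32984924316406)
  mask 0.74 ((443.039794921875, 177.57168579101562), (48.46485137939453, 13.902867317199707), 45.367164611816406)
lid [([0.503, 0.02, 0.032], 0.91)]
  mask 0.86 ((499.18353271484375, 21.590736389160156), (61.55784606933594, 143.03717041015625), 46.82111358642578)
nut_a []
[0.50802233 0.02364576 0.20173368] [3.76471103e-01 9.26428358e-01 7.01430485e-05 3.02379312e-05] 2.0
```

View pics/w1.png

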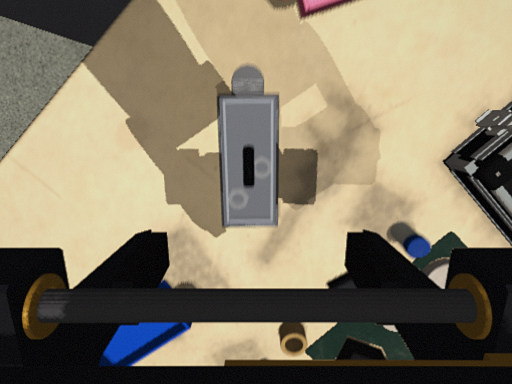

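The wrist picture shows the lip at (248,80), the black bar at (249,165), and nuts at (262,167) and (238,198), so neither nut is at the lip end yet. The box lines up with the tool.

Request:
{"op": "drive_tool", "data": {"translation": [[-0.047,-0.0075,0.0],[-0.047,-0.0075,0.05],[-0.047,-0.0075,0.09],[-0.047,-0.0075,0.13],[-0.047,-0.0075,0.16],[-0.047,-0.0075,0.18],[-0.047,-0.0075,0.197],[-0.047,-0.0075,0.197],[-0.047,-0.0075,0.197]], "roll": [0,0,0,0,0,0,0,0,0], "grip": [0,0,0,0,0,0,0,0,0]}}

```text
clock: 3.12
tcp_pos: [0.5375, -0.0155, 0.0054]
tool_rot: [0.377, 0.926, 0.0, 0.001]
ft_force: [0.1, 0.4, 0.8]
grip_width: 1.0
grip_force: 0.0
```

Request:
{"op": "drive_tool", "data": {"translation": [[0,0,0],[0,0,0],[0,0,0],[0,0,0],[0,0,0],[0,0,0]], "roll": [0,0,0,0,0,0], "grip": [1,1,1,1,1,1], "force": 8}}

```text
clock: 3.88
tcp_pos: [0.537, -0.0156, 0.0045]
tool_rot: [0.377, 0.926, -0.0, -0.0]
ft_force: [-0.2, 0.5, -0.5]
grip_width: 0.342
grip_force: 0.0
```

```bash
python3 - <<'E'
from h import *
a=save("scene","s2")
s=robot.read_state(); print(s["grip_width"],s["grip_force"],s["tcp_pos"])
t=save("top","t2")
for n in ["parts_box","lid"]:
    print(n,[(np.round(d["position"],3).tolist(),round(d["p"],2)) for d in robot.mark_of("top",n)])
im=np.hstack([a[120:360,150:450],t[130:290,180:330].repeat(2,0).repeat(2,1)[:240]]); cv2.imwrite("pics/c2.png",cv2.cvtColor(im,cv2.COLOR_RGB2BGR))
E
```

```text
0.2982657610831125 0.0 [ 0.53697637 -0.01561827  0.00452187]
parts_box [([0.437, 0.247, -0.002], 0.75), ([0.557, -0.256, 0.002], 0.7)]
lid []
```

View pics/s2.png

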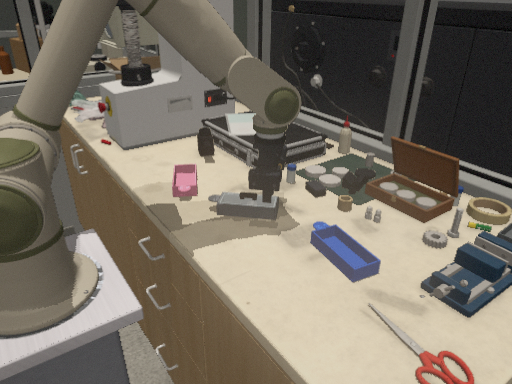

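View pics/t2.png

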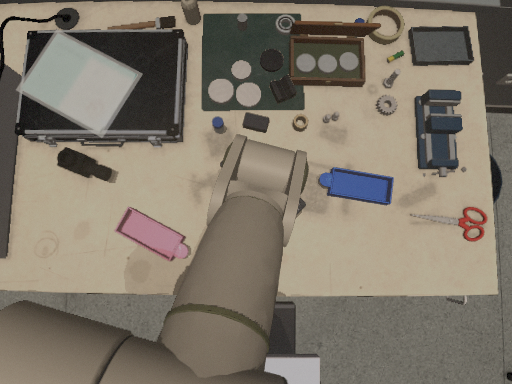

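```bash
python3 - <<'E'
from h import *
a=cv2.imread("pics/s2.png")[140:240,190:330]; cv2.imwrite("pics/c2.png",cv2.resize(a,None,fx=5,fy=5,interpolation=cv2.INTER_CUBIC))
c=robot.calibration("scene"); M=np.array(c["camera_from_world"])
def proj(p):
    q=(M@np.r_[p,1])[:3]; q=q[:2]/q[2]; q=q*(1+c["k1"]*(q@q)); return (q*[c["fx"],c["fy"]]+[c["cx"],c["cy"]]).round(1)
ex=np.array([.7165,-.6976,0]);ey=np.array([.6976,.7165,0]);C=np.array([.501,.0195,0])
for sx in(-75,75):
  for sy in(-33,33): print(sx,sy,proj(C+ex*sx/1e3+ey*sy/1e3+[0,0,.032]))
print(proj([.537,-.0156,.0045]))
for m in robot.masks_of("scene","parts_box")+robot.masks_of("scene","lid"):
    ys,xs=np.nonzero(m["mask"]); print(round(m["p"],2),xs.min(),xs.max(),ys.min(),ys.max())
print(robot.read_state()["grip_width"])
E
```

```text
-75 -33 [215.7 202.9]
-75 33 [221.8 190.9]
75 -33 [275.7 208.3]
75 33 [278.6 195.7]
[267.2 210.4]
0.91 172 196 163 196
0.76 208 279 194 220
0.61 311 379 220 281
0.73 220 277 191 207
0.06973167332834102
```

View pics/c2.png

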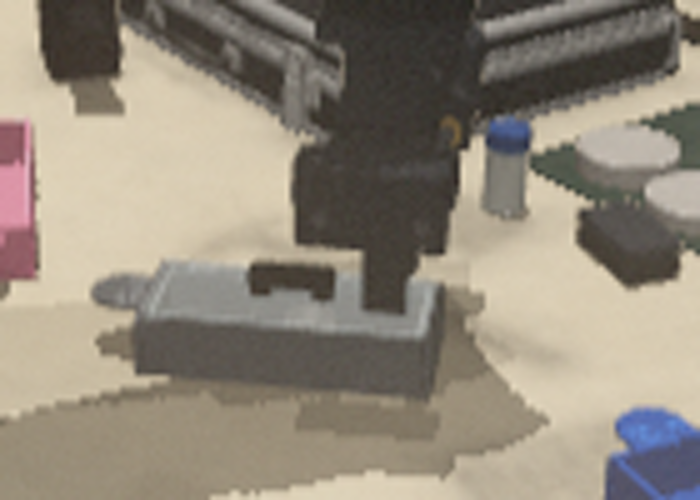

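```bash
python3 - <<'E'
from h import *
s=robot.read_state(); c=robot.calibration("wrist"); a=save("wrist","w3").copy(); sc=save("scene","s3")
M=np.array(c["camera_from_world"]); print(s["tcp_pos"],s["grip_width"],s["grip_force"],s["ft_force"], (np.linalg.inv(M)[:3,3]-s["tcp_pos"]).round(3))
R=np.array([[-.7165,.6976,0],[.6976,.7165,0],[0,0,-1]])
for y in(-.044,0,.044):
    q=(M@np.r_[s["tcp_pos"]+R@[0,y,0],1])[:3]; q=q[:2]/q[2]; q=q*(1+c["k1"]*(q@q)); u=q*[c["fx"],c["fy"]]+[c["cx"],c["cy"]]; print(y,u.round())
    cv2.drawMarker(a,tuple(int(i) for i in u),(255,0,0),0,10,1)
z=cv2.resize(sc[140:240,190:280],None,fx=3.2,fy=3.84,interpolation=cv2.INTER_CUBIC)
cv2.imwrite("pics/c3.png",cv2.cvtColor(np.hstack([a,z]),cv2.COLOR_RGB2BGR))
E
```

```text
[ 0.53697885 -0.0156055   0.00453099] 0.06973167332834102 0.0 [ 0.12042628 -0.43499251 -0.59540672] [-0.049  0.05   0.183]
-0.044 [182. 221.]
0 [255. 221.]
0.044 [327. 221.]
```

View pics/c3.png

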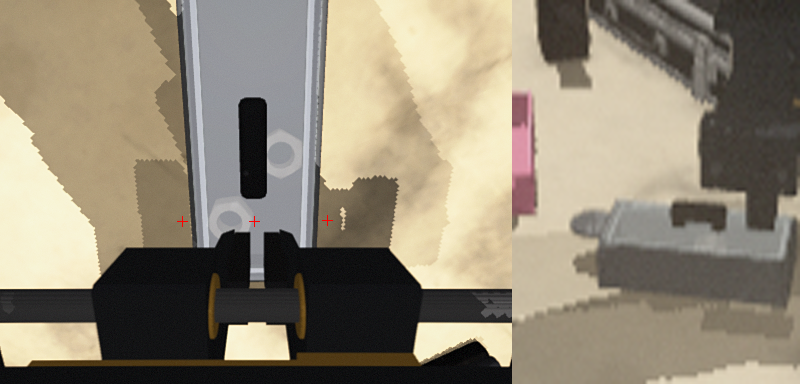

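The wrist picture shows the fingers shut above the lid, with their tips at row ~232. Their scale, both here and in the earlier open view, puts the tips about 34 mm above the reported TCP. The fingers passed over the box and touched nothing. I'll open them and descend further in small steps while watching the force.

Request:
{"op": "drive_tool", "data": {"translation": [[0,0,0],[0,0,0],[0,0,0],[0,0,0],[0,0,0],[0,0,0],[0,0,0],[0,0,0],[0,0,0]], "roll": [0,0,0,0,0,0,0,0,0], "grip": [0,0,0,0,0,0,0,0,0]}}

```text
clock: 5.4
tcp_pos: [0.537, -0.0156, 0.0045]
tool_rot: [0.377, 0.926, -0.0, 0.0]
ft_force: [-0.8, -0.2, -0.1]
grip_width: 0.992
grip_force: 0.0
```

Request:
{"op": "drive_tool", "data": {"translation": [[0,0,0.004],[0,0,0.008],[0,0,0.008],[0,0,0.008]], "roll": [0,0,0,0], "grip": [0,0,0,0]}}

```text
clock: 5.9
tcp_pos: [0.537, -0.0156, -0.0035]
tool_rot: [0.377, 0.926, -0.0, -0.0]
ft_force: [0.5, 0.0, 0.3]
grip_width: 1.0
grip_force: 0.0
```

Request:
{"op": "drive_tool", "data": {"translation": [[0,0,0.004],[0,0,0.008],[0,0,0.012],[0,0,0.012]], "roll": [0,0,0,0], "grip": [0,0,0,0]}}

```text
clock: 6.4
tcp_pos: [0.5367, -0.0156, -0.0159]
tool_rot: [0.377, 0.926, -0.0, -0.0]
ft_force: [-0.3, 1.4, -0.6]
grip_width: 1.002
grip_force: 0.0
```

Request:
{"op": "drive_tool", "data": {"translation": [[0,0,0.003],[0,0,0.006],[0,0,0.006]], "roll": [0,0,0], "grip": [0,0,0]}}

```text
clock: 6.78
tcp_pos: [0.5368, -0.0156, -0.0217]
tool_rot: [0.377, 0.926, -0.0, -0.0]
ft_force: [0.4, -0.1, 0.1]
grip_width: 0.997
grip_force: 0.0
```

Reported z is now -0.022, which confirms the offset. I'll take a closer look at the remaining gap.

```bash
python3 - <<'E'
from h import *
a=save("wrist","w4"); sc=save("scene","s4")
z=cv2.resize(sc[150:230,200:300],(480,384),interpolation=cv2.INTER_CUBIC)
cv2.imwrite("pics/c4.png",cv2.cvtColor(np.hstack([a[:,100:420],z]),cv2.COLOR_RGB2BGR))
E
```

```text
(no output)
```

View pics/c4.png

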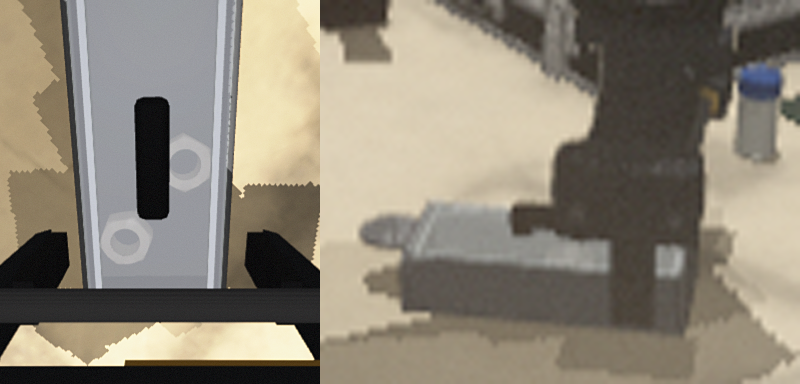

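The near finger now covers the front wall, with its tip about 10 mm above the bench, and the fingers straddle the box. I'll go slightly lower and grip.

Request:
{"op": "drive_tool", "data": {"translation": [[0,0,0.002],[0,0,0.004],[0,0,0.005],[0,0,0.005]], "roll": [0,0,0,0], "grip": [0,0,0,0]}}

```text
clock: 7.38
tcp_pos: [0.5369, -0.0156, -0.0266]
tool_rot: [0.377, 0.926, -0.0, -0.0]
ft_force: [-0.6, -0.6, -0.2]
grip_width: 0.999
grip_force: 0.0
```

Request:
{"op": "drive_tool", "data": {"translation": [[0,0,0],[0,0,0],[0,0,0],[0,0,0],[0,0,0],[0,0,0]], "roll": [0,0,0,0,0,0], "grip": [1,1,1,1,1,1], "force": 8}}

```text
clock: 8.12
tcp_pos: [0.5369, -0.0157, -0.0264]
tool_rot: [0.377, 0.926, -0.0, 0.0]
ft_force: [-1.3, -2.3, 1.9]
grip_width: 0.749
grip_force: 8.0
```

Request:
{"op": "drive_tool", "data": {"translation": [[0.001,0,-0.005],[0.002,0,-0.01],[0.004,0,-0.0155],[0.006,0,-0.021],[0.008,0,-0.026],[0.01,0,-0.031],[0.013,0,-0.036],[0.0157,0,-0.0413],[0.0157,0,-0.0413]], "roll": [0,0,0,0,0,0,0,0,0], "grip": [1,1,1,1,1,1,1,1,1]}}

```text
clock: 9.25
tcp_pos: [0.5258, -0.0045, 0.0153]
tool_rot: [0.377, 0.926, 0.0, 0.0]
ft_force: [0.3, -0.1, -2.1]
grip_width: 0.747
grip_force: 8.0
```

```bash
python3 - <<'E'
from h import *
a=save("wrist","w5"); sc=save("scene","s5")
z=cv2.resize(sc[140:230,190:300],(470,384),interpolation=cv2.INTER_CUBIC)
cv2.imwrite("pics/c5.png",cv2.cvtColor(np.hstack([a[:,100:420],z]),cv2.COLOR_RGB2BGR))
E
```

```text
(no output)
```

View pics/c5.png

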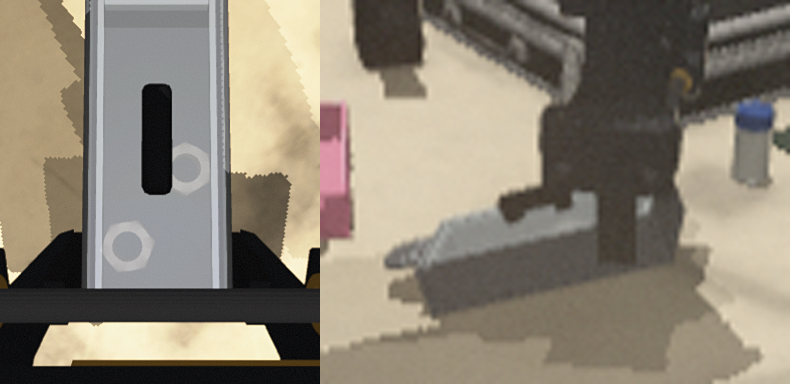

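The box tilts about its lip end with the lid on. The nuts at (288,165) and (228,245) in the wrist view haven't slid yet, so I'll go on to about 34° and hold.

Request:
{"op": "drive_tool", "data": {"translation": [[0.004,0,-0.006],[0.008,0,-0.012],[0.013,0,-0.018],[0.019,0,-0.0245],[0.019,0,-0.0245],[0.019,0,-0.0245],[0.019,0,-0.0245],[0.019,0,-0.0245],[0.019,0,-0.0245],[0.019,0,-0.0245]], "roll": [0,0,0,0,0,0,0,0,0,0], "grip": [1,1,1,1,1,1,1,1,1,1]}}

```text
clock: 10.6
tcp_pos: [0.5123, 0.0086, 0.0394]
tool_rot: [0.377, 0.926, 0.0, 0.0]
ft_force: [2.2, 0.1, -0.4]
grip_width: 0.751
grip_force: 8.0
```

Request:
{"op": "drive_tool", "data": {"translation": [[0,0,0],[0,0,0],[0,0,0],[0,0,0],[0,0,0],[0,0,0]], "roll": [0,0,0,0,0,0], "grip": [1,1,1,1,1,1]}}

```text
clock: 11.35
tcp_pos: [0.5122, 0.0086, 0.0394]
tool_rot: [0.377, 0.926, 0.0, 0.0]
ft_force: [1.4, 0.8, -0.2]
grip_width: 0.753
grip_force: 8.0
```

```bash
python3 - <<'E'
from h import *
a=save("wrist","w6"); sc=save("scene","s6")
z=cv2.resize(sc[140:230,190:300],(470,384),interpolation=cv2.INTER_CUBIC)
cv2.imwrite("pics/c6.png",cv2.cvtColor(np.hstack([a[:,100:420],z]),cv2.COLOR_RGB2BGR))
E
```

```text
(no output)
```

View pics/c6.png

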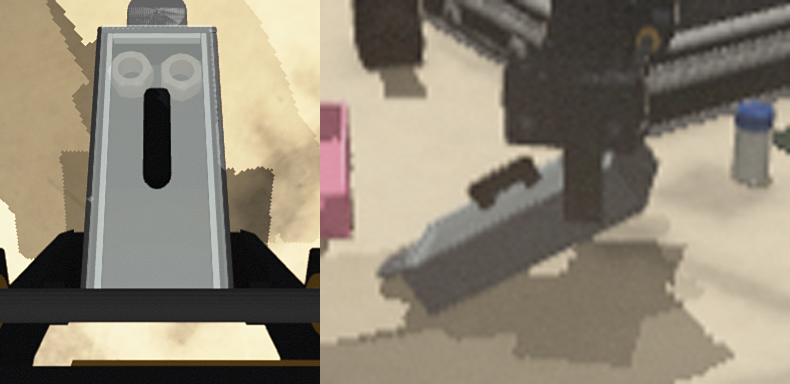

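Both nuts are at the lip end, at (233,75) and (280,75) in the wrist view, and the lid is on. I'll lower it along the same arc.

Request:
{"op": "drive_tool", "data": {"translation": [[-0.005,0,0.006],[-0.01,0,0.012],[-0.015,0,0.018],[-0.019,0,0.0245],[-0.022,0,0.031],[-0.025,0,0.037],[-0.028,0,0.0435],[-0.031,0,0.05],[-0.033,0,0.056],[-0.034,0,0.061]], "roll": [0,0,0,0,0,0,0,0,0,0], "grip": [1,1,1,1,1,1,1,1,1,1]}}

```text
clock: 12.7
tcp_pos: [0.5366, -0.0153, -0.022]
tool_rot: [0.377, 0.926, -0.0, 0.0]
ft_force: [-1.2, -0.3, -1.2]
grip_width: 0.749
grip_force: 8.0
```

Request:
{"op": "drive_tool", "data": {"translation": [[0,0,0.002],[-0.0005,0,0.004],[-0.0005,0,0.0048],[-0.0005,0,0.0048],[-0.0005,0,0.0048]], "roll": [0,0,0,0,0], "grip": [1,1,1,1,1]}}

```text
clock: 13.32
tcp_pos: [0.5374, -0.0159, -0.0252]
tool_rot: [0.377, 0.926, -0.0, 0.001]
ft_force: [-4.4, -1.3, 10.2]
grip_width: 0.749
grip_force: 8.0
```

Request:
{"op": "drive_tool", "data": {"translation": [[0,0,0],[0,0,0],[0,0,0],[0,0,-0.02],[0,0,-0.06],[0.02,0,-0.11],[0.03,0,-0.15],[0.03,0,-0.15],[0.03,0,-0.15]], "roll": [0,0,0,0,0,0,0,0,0], "grip": [0,0,0,0,0,0,0,0,0]}}

```text
clock: 14.45
tcp_pos: [0.515, 0.0055, 0.1227]
tool_rot: [0.377, 0.926, -0.0, -0.001]
ft_force: [0.9, -0.1, 0.3]
grip_width: 1.0
grip_force: 0.0
```

```bash
python3 - <<'E'
from h import *
s=robot.read_state(); print(s["tcp_pos"],s["tool_rot"],s["clock"])
a=save("wrist","w7")
for n in ["lid","nut_a","parts_box"]:
    print(n,[(np.round(d["position"],3).tolist(),round(d["p"],2)) for d in robot.mark_of("wrist",n)])
    for m in robot.masks_of("wrist",n):
        print("  mask",round(m["p"],2),rect("wrist",m["mask"],{"parts_box":.032,"lid":.035,"nut_a":.024}[n]))
g=cv2.cvtColor(a,cv2.COLOR_RGB2GRAY)
# black bar: dark blob inside the lid mask
L=robot.masks_of("wrist","lid")[0]["mask"]; L=cv2.morphologyEx(L.astype(np.uint8),cv2.MORPH_CLOSE,np.ones((25,25)))
bar=(g<40)&(cv2.erode(L,np.ones((9,9)))>0); print("bar@.0515",rect("wrist",bar,.0515))
sc=save("scene","s7")
z=cv2.resize(sc[150:230,200:300],(480,384),interpolation=cv2.INTER_CUBIC)
cv2.imwrite("pics/c7.png",cv2.cvtColor(np.hstack([a[:,100:420],z]),cv2.COLOR_RGB2BGR))
E
```

```text
[0.51503985 0.00550153 0.12269295] [ 3.77115184e-01  9.26166199e-01 -1.01559277e-04 -5.46548496e-04] 14.45
lid [([0.498, 0.02, 0.029], 0.56)]
  mask 0.74 ((500.2487487792969, 21.376129150390625), (59.7026252746582, 142.70172119140625), 45.66923522949219)
nut_a []
parts_box [([0.554, -0.258, -0.002], 0.87)]
  mask 0.75 ((555.0264892578125, -195.53131103515625), (93.13187408447266, 52.94961166381836), 46.547176361083984)
  mask 0.63 ((441.4694519042969, 85.59820556640625), (45.5433235168457, 29.675094604492188), 45.62251663208008)
bar@.0515 ((500.38983154296875, 21.976823806762695), (11.171499252319336, 43.10520935058594), 45.999332427978516)
```

View pics/c7.png

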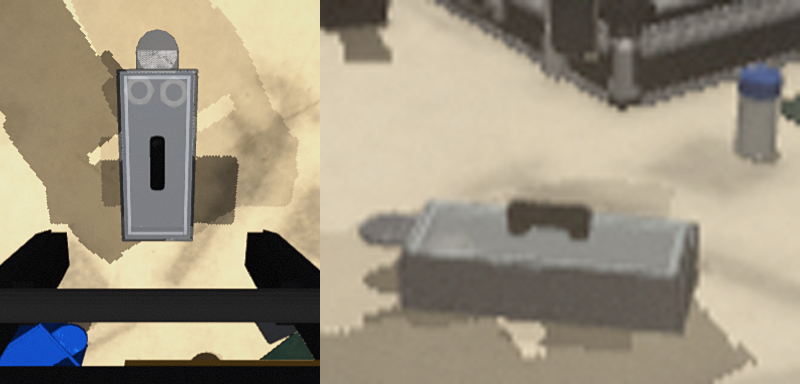

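The box is flat with the lid on. The nuts are at the lip end, at (240,92) and (273,92), and the bar is centred at (257,163). Next I grip the bar.

Request:
{"op": "drive_tool", "data": {"translation": [[0.0216,0.0013,0.03],[0.0216,0.0013,0.06],[0.0216,0.0013,0.09],[0.0216,0.0013,0.105],[0.0216,0.0013,0.112],[0.0216,0.0013,0.1175],[0.0216,0.0013,0.1175]], "roll": [0,0,0,0,0,0,0], "grip": [0,0,0,0,0.3,0.5,0.6]}}

```text
clock: 15.78
tcp_pos: [0.501, 0.0215, 0.0063]
tool_rot: [0.377, 0.926, 0.0, 0.0]
ft_force: [0.1, -0.4, 0.7]
grip_width: 0.684
grip_force: 0.0
```

Request:
{"op": "drive_tool", "data": {"translation": [[0,0,0],[0,0,0],[0,0,0],[0,0,0],[0,0,0],[0,0,0],[0,0,0],[0,0,0]], "roll": [0,0,0,0,0,0,0,0], "grip": [1,1,1,1,1,1,1,1], "force": 15}}

```text
clock: 16.77
tcp_pos: [0.5008, 0.0215, 0.006]
tool_rot: [0.377, 0.926, -0.0, 0.0]
ft_force: [0.5, -0.1, 0.8]
grip_width: 0.137
grip_force: 15.0
```

Request:
{"op": "drive_tool", "data": {"translation": [[0,0,-0.008],[0,0,-0.02],[0,0,-0.05],[0,0,-0.08],[-0.01,-0.03,-0.08],[-0.02,-0.06,-0.08],[-0.03,-0.09,-0.08],[-0.04,-0.125,-0.08],[-0.04,-0.125,-0.08],[-0.04,-0.125,-0.08]], "roll": [0,0,0,0,0,0,0,0,0,0], "grip": [1,1,1,1,1,1,1,1,1,1]}}

```text
clock: 18.02
tcp_pos: [0.4424, -0.0956, 0.0865]
tool_rot: [0.377, 0.926, 0.0, 0.0]
ft_force: [-0.1, -0.1, -1.1]
grip_width: 0.131
grip_force: 15.0
```

```bash
python3 - <<'E'
from h import *
for cam in ("top","scene","wrist"):
    save(cam,"l_"+cam)
    for n in ["lid","nut_a","parts_box"]:
        print(cam,n,[(np.round(d["position"],3).tolist(),round(d["p"],2)) for d in robot.mark_of(cam,n)])
s=robot.read_state(); print(s["tcp_pos"],s["grip_width"],s["ft_force"])
E
```

```text
top lid [([0.445, -0.094, 0.113], 0.52), ([0.501, 0.02, 0.003], 0.16)]
top nut_a [([0.448, 0.046, 0.002], 0.64), ([0.471, 0.07, 0.005], 0.55)]
top parts_box [([0.503, 0.021, 0.002], 0.71), ([0.436, 0.248, -0.004], 0.58)]
scene lid [([0.441, -0.096, 0.112], 0.68)]
scene nut_a [([0.47, 0.074, 0.007], 0.48)]
scene parts_box [([0.56, -0.258, 0.002], 0.65), ([0.433, 0.244, 0.004], 0.62), ([0.499, 0.017, 0.001], 0.57)]
wrist lid [([0.443, -0.097, 0.112], 0.8)]
wrist nut_a [([0.451, 0.052, 0.001], 0.65), ([0.474, 0.074, 0.005], 0.58)]
wrist parts_box [([0.498, 0.021, 0.003], 0.83), ([0.557, -0.26, -0.0], 0.71)]
[ 0.44213104 -0.09581149  0.08600726] 0.1349008257165347 [-0.23033346 -0.80479513 -1.0972105 ]
```

The lid is held at z 0.112, the box hasn't moved, and both nuts are at the lip end. The lid needs to go down about 107 mm.

Request:
{"op": "drive_tool", "data": {"translation": [[0,0,0.03],[0,0,0.06],[0,0,0.085],[0,0,0.096],[0,0,0.101],[0,0,0.104],[0,0,0.106],[0,0,0.106]], "roll": [0,0,0,0,0,0,0,0], "grip": [1,1,1,1,1,1,1,1]}}

```text
clock: 19.62
tcp_pos: [0.4422, -0.0959, -0.0197]
tool_rot: [0.377, 0.926, -0.0, 0.0]
ft_force: [0.4, 0.3, -0.7]
grip_width: 0.133
grip_force: 15.0
```

Request:
{"op": "drive_tool", "data": {"translation": [[0,0,0.0008],[0,0,0.0015],[0,0,0.0015]], "roll": [0,0,0], "grip": [1,1,1]}}

```text
clock: 20.0
tcp_pos: [0.4422, -0.0959, -0.021]
tool_rot: [0.377, 0.926, -0.0, 0.0]
ft_force: [-2.1, 0.2, 7.1]
grip_width: 0.137
grip_force: 15.0
```

The lid has touched the bench. I'll release it and retreat.

Request:
{"op": "drive_tool", "data": {"translation": [[0,0,0],[0,0,0],[0,0,0],[0,0,0],[0,0,-0.02],[0,0,-0.06],[0,0,-0.11],[0,0,-0.16],[0,0,-0.16],[0,0,-0.16]], "roll": [0,0,0,0,0,0,0,0,0,0], "grip": [0.5,0.5,0.5,0.5,0.5,0.5,0.5,0.5,0.5,0.5]}}

```text
clock: 21.25
tcp_pos: [0.4416, -0.0956, 0.1376]
tool_rot: [0.377, 0.926, 0.0, -0.001]
ft_force: [-0.4, 0.0, -0.3]
grip_width: 0.501
grip_force: 0.0
```

```bash
python3 - <<'E'
from h import *
for cam in ("top","scene","wrist"):
    save(cam,"f_"+cam)
    for n in ["lid","nut_a","parts_box"]:
        print(cam,n,[(np.round(d["position"],3).tolist(),round(d["p"],2)) for d in robot.mark_of(cam,n)])
s=robot.read_state(); print(s["tcp_pos"],s["grip_width"],s["ft_force"],s["clock"])
E
```

```text
top lid [([0.441, -0.094, 0.0], 0.57)]
top nut_a [([0.47, 0.073, 0.006], 0.51)]
top parts_box [([0.434, 0.246, -0.003], 0.95), ([0.558, -0.256, 0.0], 0.8), ([0.5, 0.021, 0.002], 0.67)]
scene lid [([0.444, -0.093, 0.005], 0.63)]
scene nut_a [([0.469, 0.074, 0.006], 0.49)]
scene parts_box [([0.434, 0.25, 0.006], 0.98), ([0.5, 0.017, 0.002], 0.6)]
wrist lid [([0.442, -0.097, 0.004], 0.87)]
wrist nut_a [([0.472, 0.073, 0.004], 0.59)]
wrist parts_box [([0.557, -0.259, -0.002], 0.87), ([0.498, 0.025, -0.001], 0.6)]
[ 0.44208187 -0.09586701  0.13844549] 0.499275431591974 [-0.55890847 -0.27722554 -0.32533857] 21.85
```

```bash
python3 - <<'E'
from h import *
c=robot.calibration("top"); M=np.array(c["camera_from_world"])
A,B=[cv2.imread(f"pics/{k}_top.png").astype(int) for k in "lf"]
for p in ([.449,.048,.013],[.472,.073,.013],[.52,0,.004]):
    q=(M@np.r_[p,1])[:3]; q=q[:2]/q[2]; q*=1+c["k1"]*(q@q); u,v=(q*[c["fx"],c["fy"]]+[c["cx"],c["cy"]]).astype(int)
    print(u,v,abs(A-B)[v-5:v+6,u-5:u+6].mean().round(1),A[v-5:v+6,u-5:u+6].mean((0,1)).round(),B[v-5:v+6,u-5:u+6].mean((0,1)).round())
save("wrist","g")
for _ in range(2): print([(np.round(d["position"],3).tolist(),round(d["p"],2)) for d in robot.mark_of("wrist","nut_a")])
for m in robot.masks_of("wrist","nut_a"): print(m["p"],rect("wrist",m["mask"],.017))
for m in robot.masks_of("wrist","lid"): print(m["p"],rect("wrist",m["mask"],.008))
E
```

```text
233 229 4.9 [122. 129. 135.] [118. 125. 131.]
223 219 1.7 [118. 125. 131.] [119. 126. 132.]
254 200 5.7 [105. 109. 114.] [101. 105. 110.]
[([0.476, 0.073, 0.002], 0.9), ([0.443, -0.098, 0.004], 0.74), ([0.453, 0.05, 0.004], 0.58)]
[([0.476, 0.073, 0.002], 0.9), ([0.443, -0.098, 0.004], 0.74), ([0.453, 0.05, 0.004], 0.58)]
0.91 ((449.6235046386719, 51.37693786621094), (21.043256759643555, 24.12608528137207), 46.831146240234375)
0.67 ((468.902587890625, 68.3058090209961), (28.1513729095459, 25.971324920654297), 53.94197082519531)
0.68 ((442.9490966796875, -94.73676300048828), (60.681148529052734, 143.30487060546875), 45.811309814453125)
```

Both nuts are at the lip end, the lid lies flat beside the box, and the robot is clear.

```bash
python3 -c "
from workcell import robot
print(robot.sign_off())"
```

```text
the job is handed in; nothing more can be done
None
```

I handed the job in at about 22 s of the 58 s: by the cameras, the box stands flat, both nuts are at the lip end and the lid lies flat, bar up, beside it; the sign-off returned no verdict.

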